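Seat a shaft blank in a drilling fixture

ROBOT

A 7-joint arm with a two-finger parallel gripper is mounted at the origin on the work surface. World frame = base frame: x ahead of the robot, y to its left, z up, the work surface at z = 0. Lengths are in m, angles in rad, forces in N, time in s.
With the tool pointing down it reaches from about 0.4 to 0.85 m from the base axis. Payload 10.4 kg.
Tool frame: the origin (TCP) lies between the finger pads; the fingertips stand 17 mm ahead of it and the grasp point (between the pads) lies 2 mm behind it; z points along the fingers, y is the line along which they close (so a half turn about z gives the same grasp; the last joint's range is limited). The gripper opens to 85 mm and grips with 20 to 120 N. Pads are 22 mm wide; open, the fingers measure 114 mm over their backs; the gripper's body (76 mm by 85 mm) begins 54 mm behind the grasp point. The pads swing forward as they close: fully open they stand 13 mm farther back than shut.
Start: joints at [1.096, 0.332, -0.065, 1.46, 0.022, 1.35, -0.088], TCP at [0.273, -0.562, 0.248] pointing down, gripper open.
Joint ranges: [-2.6, 2.6], [-0.5, 2.12], [-1.47, 1.34], [0.16, 2.42], [-1.27, 4.41], [0.06, 2.06], [-2.6, 2.6]. Speed limits (rad/s): [2.22, 2.22, 2.79, 2.79, 3.14, 3.14, 3.14].

INTERFACE

Orientations are given as a unit quaternion [x, y, z, w].
In Python, from workcell import readout, imaging, manip gives the robot as it stands. The module is installed in compiled form; this text tells all that it offers.
- The arm moves only by the shell command python3 -m crank 'ROWS' [OPENING] [FORCE]. ROWS is JSON, a list of rows, each a list of 4 numbers: the shift along the tool's x, y, z as a fraction of full scale, then the turn about the tool's z as a fraction of full scale. In form: [[x, y, z, yaw], ...]. A call has 1 to 5 rows; each row is the pose to reach, as a shift and turn from the pose commanded when the call began, along the tool's axes at that moment; what a row does not reach only later rows make up. Full scale, the value 1, is 400 mm for a shift and 60 degrees for a turn. A row lasts 1/12 s, in which the tool goes at most 41.7 mm and 7.16 degrees, less where a joint would pass 70% of its speed; a pose out of reach is approached as far as the arm can. A call with a number of a shift or a turn outside -1 to 1 is refused whole. A call with a gripper value outside its range is refused whole. OPENING is the gripper command: -1 is shut, 1 is fully open, values between are in proportion, set as the call begins (- or left out, the last holds). The fingers move at their own pace and stop on an object; FORCE is the grip in N (left out, the last holds). Time passes only in rows, so rows that repeat a pose let the fingers close. It gives the time, the measured TCP pose, the force, the opening and the grip force at its end, in the units of the state.
- readout.get_obs(): the state, without advancing time (a new reading comes with each control period).
- imaging.camera(name): name is "scene" or "top" or "wrist"; returns a dict with "color" (384x512x3 uint8, red, green, blue), "fx", "fy", "cx", "cy" (pixels), "rvec" (rotation vector, rad) and "tvec" (3), from world to camera coordinates, as OpenCV has them. Camera axes: x right, y down, z forward; pixel columns grow to the right and rows downward; lengths in m; the calibration is good to about 2 mm. The wrist camera is an equidistant fisheye: a pixel r from the principal point sees the ray r / f radians off the axis. A picture is of the moment at which its call begins. There is no depth.
- manip.hand_in(): hands the job in; it is judged then, once.
The state is a dict: "clock": time; "joint_pos": joint angles; "joint_velocities": joint speeds; "tau": joint torques, N m; "position": TCP position; "ee_rot": TCP orientation; "ft_force": force on the tool from outside, world axes, zero at the start; "torque": the same for the moment, N m; "grip_width": opening from 0.0 (shut) to 1.0 (fully open); "grasp_force": force on a finger pad.
Only numpy, scipy, OpenCV 4.12 (cv2) and the standard library are available. Lean on these libraries where they do the work, as an engineer would, in place of code of your own. Each camera call takes 0.05 s, during which the arm holds its last target. There are 200 camera calls.

TASK

Take the steel bar off its wooden rest and lay it gently in the vee of the steel fixture, clear of the stop. Then slide it along the vee, by feel, until its end presses the sprung stop in with about 14 N (never more than 20 N), and let go, leaving the bar lying down on both flanks of both saddles with the stop still bearing on its end. Leave the can, the jar and the wrench alone.

Things in the scene. Friction and masses are not known exactly. Their poses are not given: they have to be found in the camera images.
- bar_center (a point): Centre of the loose plain steel bar: round, 25 mm diameter, 180 mm long, both ends alike, about 0.7 kg. Its x axis runs along the bar (the bar may be rolled about it). At the start it lies on the wooden rest with its centre 43.7 mm above the bench, within 10 mm of the middle of the rest, along the rest's x axis.
- bar: The same steel bar as a whole; this origin lies on the bar's skin half-way along, 12.5 mm from its axis, and goes round as the bar rolls. Use bar_center for its position.
- rest: Fixed wooden rest, 180 x 76 mm, 46 mm high: a board 12 mm thick with two wooden vee saddles (30 mm long, 64 mm wide) at its ends, 110 mm free between them, so the middle of the bar is open for fingers on both sides and below (bar underside 19 mm above the board). Origin under its centre on the bench; x along the bar, z up.
- vblock: Steel fixture, fixed: plate 76 mm wide, 12 mm thick, x = -95 to 180 mm, with two 90 degree vee saddles (64 mm wide, tops 46 mm above the bench) at x = -90 to -50 and 55 to 90 mm; free for fingers between. Origin on the bench midway between the saddles; x along the vee towards the stop, z up. A bar on both flanks has its axis at y = 0, 43.7 mm above the bench.
- stop: Back stop on the fixture: steel block 25 x 56 mm, top 67 mm above the bench, at x = 150 to 175 mm of the fixture, with a screw ending in a sprung brass tip (20 mm round) facing the vee. This origin is only a fixed point 12 mm above the fixture's origin, same axes; see stop_range for the tip. The bar's friction in the vee (about 2 N, more if it is pressed down) adds to the tip's push and keeps the bar when let go.
- stop_range (a point): Fixed point on the fixture, on the line of the bar (x = 109 mm of the fixture, 43.7 mm above the bench): the middle of the range in which the sprung tip may be set. The tip's free face is anywhere within 17 mm of it along the vee, different each time and not measured: find it by feel. The tip gives way at 6 N per mm from zero, for 3 mm (18 N), then is solid; it is damped and does not kick back.
- spray: Bystander: upright spray can, 60 mm diameter, 150 mm high, origin under its centre. Not to be disturbed.
- jar: Bystander: glass jar with a steel cap, 66 mm diameter, 90 mm high, origin under its centre. Not to be disturbed.
- wrench: Bystander: steel wrench 180 mm long lying on the bench beside the work. Not to be disturbed.
Mind the look-alikes: they are no part of the job. Several things have the shape of the bar; the one meant has the colours described above.

How it is judged:
On the way, in this order (a step that is already met when the one before it is completed fails the run):
1. the bar lies in the vee, clear of the stop (y of bar_center in the frame of vblock between -0.004 and 0.004 m and z of bar_center in the frame of vblock between 0.0407 and 0.0477 m and angle between the x axis of bar_center and the x axis of vblock, either way round below 0.04 rad and contact force between bar and stop below 0.2 N), for 0.15 s.
2. the bar, in the vee, presses the stop in with at least 7 N (y of bar_center in the frame of vblock between -0.004 and 0.004 m and z of bar_center in the frame of vblock between 0.0407 and 0.0477 m and angle between the x axis of bar_center and the x axis of vblock, either way round below 0.04 rad and contact force between bar and stop above 7 N), for 0.3 s.
At the end, for the whole second after the job is handed in: The bar lies at rest and released in the vee: axis within 2 mm of the vee's middle line sideways, 41 to 45 mm above the bench and within 0.04 rad of the vee's direction, its weight on the saddles (over 3 N), and the sprung tip still bears on its end with more than 0.8 N (y of bar_center in the frame of vblock between -0.002 and 0.002 m and z of bar_center in the frame of vblock between 0.0407 and 0.0452 m and angle between the x axis of bar_center and the x axis of vblock, either way round below 0.04 rad and contact force between bar and stop above 0.8 N and contact force between bar and vblock above 3 N and linear speed of bar below 0.01 m/s); the robot touches nothing.
It fails at once if the stop is pressed with more than 22 N (contact force between bar and stop above 22 N).
It fails at once if the bar is slammed or forced into the vee with more than 50 N (contact force between bar and vblock above 50 N).
It fails at once if a bystander (can, jar or wrench) is moved by more than 15 mm (distance of any of spray, jar, wrench from where it was at the start of the episode above 0.015 m).
It also fails if it takes over 72 s, if anything falls off the work surface, if the arm or the gripper's body presses on something with over 40 N, if the wrist force passes 120 N, or if a joint passes its speed limit or range.

## Working session

There is one attempt and no reset: what is moved stays moved. The work goes in short steps, Python scripts to look and compute and a shell command to move; the robot and the scene stay as the last step left them, time stands still between calls to the robot, and variables do not carry over. Pictures are saved under pics/ and viewed, at most 10 in all, crops included, and the job is handed in when it is done.

```bash
mkdir -p pics
python3 - <<'E'
from workcell import readout, imaging
import cv2, numpy as np
print(readout.get_obs())
for n in ["scene","top"]:
    c=imaging.camera(n); cv2.imwrite(f"pics/{n}0.png",c["color"][...,::-1]); print(n,{k:v for k,v in c.items() if k!="color"})
E
```

```text
{'clock': 0.0, 'joint_pos': array([ 1.09639738,  0.33288487, -0.06468675,  1.46095628,  0.02160492,
        1.34988893, -0.08845992]), 'joint_velocities': array([-1.31307611e-03, -2.17748096e-04,  5.86576891e-04, -2.58360367e-04,
        4.00982681e-04, -3.40890634e-05, -8.59973202e-04]), 'tau': array([ 1.05252755e-04, -6.25452161e+01,  4.88950917e-02, -3.91602838e+01,
        1.61572709e-02,  9.83221427e-03, -2.39776728e-05]), 'position': array([ 0.27269823, -0.56197669,  0.24750062]), 'ee_rot': array([ 9.74587188e-01,  2.24007350e-01, -1.98252044e-04, -6.93126967e-04]), 'ft_force': array([-0.4824037 ,  0.67238102,  0.06224311]), 'torque': array([ 0.0251831 ,  0.00139029, -0.0092654 ]), 'grasp_force': 0.0, 'grip_width': 1.0025615290793446}
scene {'fx': 366.11789612744036, 'fy': 366.11789612744036, 'cx': 254.01957712942365, 'cy': 187.21257567634075, 'rvec': array([ 1.44397027,  1.86692812, -1.00922014]), 'tvec': array([ 0.07577389, -0.25026638,  1.75437763])}
top {'fx': 452.13714443291735, 'fy': 452.13714443291735, 'cx': 249.69124807596202, 'cy': 193.86541421363182, 'rvec': array([ 2.16161672, -2.19435556,  0.10548249]), 'tvec': array([0.06300422, 0.553167  , 1.6074139 ])}
```

View pics/scene0.png

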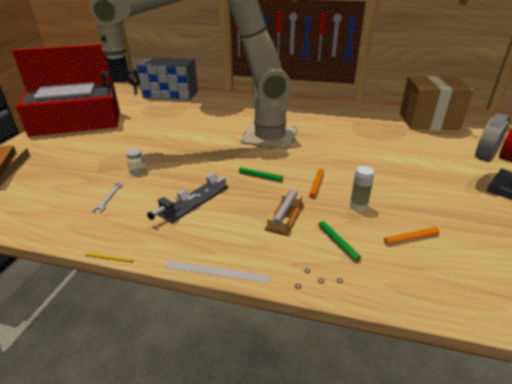

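View pics/top0.png

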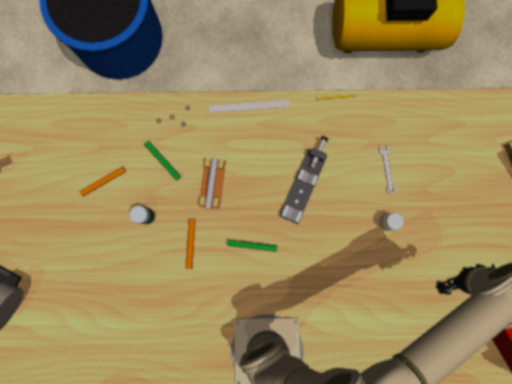

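Steel bar: lies on the wooden rest at top (212,183), scene (287,208). Look-alikes are two green bars (top (162,160), (251,245)) and two orange ones (top (103,181), (190,243)). Only the grey one on the wooden rest fits the description. The fixture is at top (304,180) with its stop towards (320,145). I'll confirm these in enlarged crops.

Run:
```python
import cv2
a=cv2.imread("pics/top0.png")[125:230,190:335]; cv2.imwrite("pics/topc.png",cv2.resize(a,None,fx=5.5,fy=5.5,interpolation=cv2.INTER_CUBIC))
a=cv2.imread("pics/scene0.png")[165:245,145:310]; cv2.imwrite("pics/scenec.png",cv2.resize(a,None,fx=4.8,fy=4.8,interpolation=cv2.INTER_CUBIC))
```

```text
(no output)
```

View pics/topc.png

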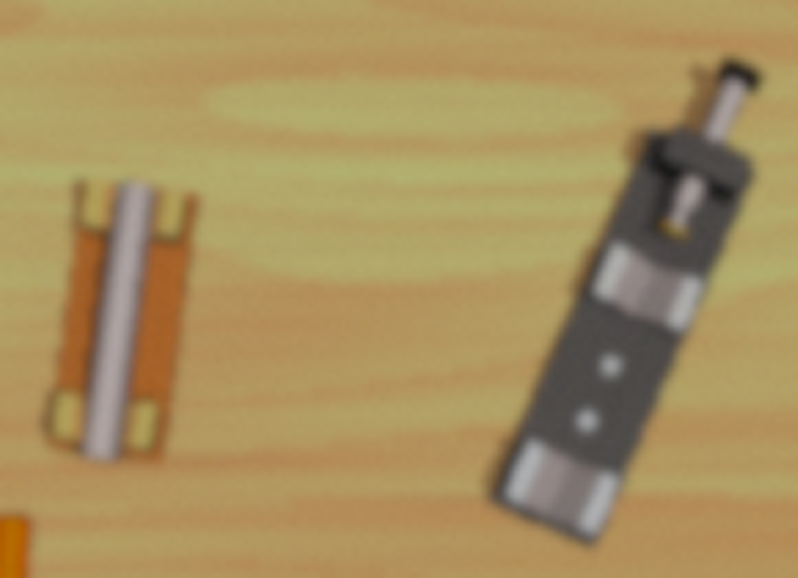

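View pics/scenec.png

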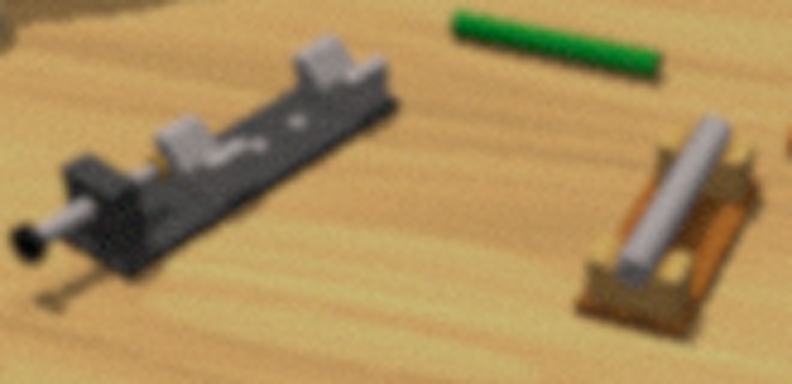

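The crops confirm the steel-grey bar on the wooden rest. Bar ends are at crop-top (136,182) and (101,460); the fixture saddles and the stop, with its brass tip pointing down the vee, are clear. Next I'll locate all of it from both views.

```bash
cat > h.py <<'E'
import cv2, numpy as np, pickle
from scipy.optimize import least_squares
from scipy.spatial.transform import Rotation as R
def proj(c,P):
    P=np.atleast_2d(P).astype(float); K=np.array([[c["fx"],0,c["cx"]],[0,c["fy"],c["cy"]],[0,0,1]])
    if c.get("fish"): return cv2.fisheye.projectPoints(P[:,None],c["rvec"],c["tvec"],K,np.zeros(4))[0][:,0]
    return cv2.projectPoints(P,c["rvec"],c["tvec"],K,None)[0][:,0]
def tri(obs):
    r=least_squares(lambda p:np.concatenate([(proj(c,p)[0]-uv) for c,uv in obs]),[0.6,-0.1,0.04])
    return r.x, np.abs(r.fun).max()
def pose(p,L): # p: x,y,yaw
    L=np.array(L,float); c,s=np.cos(p[2]),np.sin(p[2])
    return np.c_[p[0]+c*L[:,0]-s*L[:,1],p[1]+s*L[:,0]+c*L[:,1],L[:,2]]
def fit(obs,p0): # obs: list (cam, L[n,3], uv[n,2]); x,y,yaw
    r=least_squares(lambda p:np.concatenate([(proj(c,pose(p,L))-uv).ravel() for c,L,uv in obs]),p0,loss="soft_l1")
    return r.x,np.sqrt(np.mean(r.fun**2)),r.fun.round(1)
E
cat > m1.py <<'E'
from h import *
from workcell import imaging
T=imaging.camera("top");S=imaging.camera("scene")
for c in (T,S): c.pop("color")
pickle.dump((T,S),open("cams.pkl","wb"))
t=lambda *a:np.array(a)/5.5+[190,125]-.4
s=lambda *a:np.array(a)/4.8+[145,165]-.4
A=tri([(T,t(136,182)),(S,s(633,266))]);B=tri([(T,t(101,460)),(S,s(716,122))])
print("bar ends",A,B,np.linalg.norm(A[0]-B[0]),(A[0]+B[0])/2)
d=A[0]-B[0];print("yaw",np.arctan2(d[1],d[0]))
L=[(-.05,.032,.046),(-.05,-.032,.046),(-.09,-.032,.046),(-.09,.032,.046),(.09,.032,.046),(.09,-.032,.046),(.055,-.032,.046),(.055,.032,.046)]
uv=t((528,438),(620,475),(598,540),(506,498),(612,243),(703,280),(688,332),(595,293))
f=fit([(T,L,uv)],[.6,-.2,-.4]);print("fix top",f)
L2=[(.18,.038,0),(-.095,.038,0)];uv2=s((132,278),(398,104))
print("fix scene",fit([(S,L2,uv2)],[.6,-.2,-.4]))
print("both",fit([(T,L,uv),(S,L2,uv2)],[.6,-.2,-.4]))
# height check of stop block top: triangulated
print("stop top -x edge mid?",tri([(T,t(705,145)),(S,s(105,172))]))
Lr=[(.09,.038,0.012),(.09,-.038,0.012),(-.09,-.038,.012),(-.09,.038,.012)]
print("rest",fit([(T,Lr,t((78,180),(197,195),(162,460),(45,438)))],[.6,0,0]))
E
python3 m1.py
```

```text
bar ends (array([0.68427261, 0.17796443, 0.04825144]), np.float64(0.44073571963156155)) (array([0.50342217, 0.20194285, 0.04595017]), np.float64(0.5198216333848791)) 0.1824476428438942 [0.59384739 0.18995364 0.04710081]
yaw -0.13181816465798574
fix top (array([ 0.54443659, -0.12333102, -0.42223457]), np.float64(0.3996136908864321), array([ 0.4,  0.3,  0.2,  0.7, -0.1, -0.7, -0. , -0.2,  0.3,  0. ,  0.2,
        0.3, -0.8, -0.2, -0.4, -0.2]))
fix scene (array([ 0.54284633, -0.12957579, -0.41012494]), np.float64(0.09745929851057278), array([-0.1,  0.1,  0.1, -0.1]))
both (array([ 0.54444481, -0.12406707, -0.42612286]), np.float64(0.5404143614935446), array([ 0.5,  0.3,  0.4,  0.7, -0. , -0.7,  0.1, -0.3,  0.6,  0. ,  0.5,
        0.4, -0.5, -0.2, -0.1, -0.2,  0.5,  0.4,  1.5,  0.5]))
stop top -x edge mid? (array([ 0.6988353 , -0.18810186,  0.0697263 ]), np.float64(0.14952940671446413))
rest (array([ 0.59901262,  0.19299261, -0.1399271 ]), np.float64(0.6245129099449472), array([ 0.7, -0.4, -0.3, -0.5, -0.4, -0. ,  0.1,  1.4]))
```

```bash
cat > d.py <<'E'
# usage: d.py x y z yaw  -> fractions to type
import sys; from h import *; from workcell import readout
o=readout.get_obs(); r=R.from_quat(o["ee_rot"]); M=r.as_matrix()
x,y,z,w=map(float,sys.argv[1:5]); cur=np.arctan2(M[1,0],M[0,0])
print("t",round(o["clock"],2),"pos",o["position"].round(4),"yaw",round(cur,4),"tilt",np.degrees(np.arccos(-M[2,2])).round(2),"F",o["ft_force"].round(2),"grip",round(o["grip_width"],3),round(o["grasp_force"],1))
print("frac",(M.T@(np.array([x,y,z])-o["position"])/.4).round(4),"yaw",round(-(w-cur)/(np.pi/3),4))
E
python3 d.py .586 .191 .2 -.135
```

```text
t 0.2 pos [ 0.2728 -0.5621  0.2478] yaw 0.4519 tilt 0.05 F [-0.35  0.37 -0.02] grip 0.999 0.0
frac [ 1.5265 -1.3518  0.1207] yaw 0.5604
```

```bash
for i in 1; do python3 -m crank '[[0.76,-0.67,0.05,0],[0.76,-0.67,0.05,0],[0.76,-0.67,0.05,0],[0.76,-0.67,0.05,0],[0.76,-0.67,0.05,0]]' 1 60; python3 -m crank '[[0.5,-0.44,0,0],[0.5,-0.44,0,0],[0.5,-0.44,0,0],[0.5,-0.44,0,0],[0.5,-0.44,0,0]]'; done; python3 d.py .586 .191 .2 -.135
```

```text
clock: 0.62
position: [0.3535, -0.3684, 0.2379]
ee_rot: [0.975, 0.224, -0.0, 0.0]
ft_force: [1.2, -0.8, 0.2]
grip_width: 1.003
grasp_force: 0.0
clock: 1.03
position: [0.4341, -0.1763, 0.2382]
ee_rot: [0.975, 0.224, 0.0, 0.0]
ft_force: [1.5, -0.8, -0.6]
grip_width: 1.002
grasp_force: 0.0
t 1.03 pos [ 0.4341 -0.1763  0.2382] yaw 0.4517 tilt 0.04 F [ 1.55 -0.84 -0.57] grip 1.002 0.0
frac [ 0.7424 -0.6605  0.0951] yaw 0.5602
```

```bash
python3 -m crank '[[0.74,-0.66,0.09,0.56],[0.74,-0.66,0.09,0.56],[0.74,-0.66,0.09,0.56],[0.74,-0.66,0.09,0.56],[0.74,-0.66,0.09,0.56]]' >/dev/null; python3 d.py .586 .191 .2 -.135
```

```text
t 1.45 pos [ 0.501  -0.0169  0.2222] yaw -0.0759 tilt 0.03 F [-0.14 -0.12  0.03] grip 0.999 0.0
frac [ 0.1724 -0.5344  0.0554] yaw 0.0565
```

```bash
python3 -m crank '[[0.17,-0.53,0.05,0.05],[0.17,-0.53,0.05,0.05],[0.17,-0.53,0.05,0.05],[0.17,-0.53,0.05,0.05],[0.17,-0.53,0.05,0.05]]' >/dev/null;python3 d.py .586 .191 .2 -.135; python3 -m crank '[[0,0,0,0],[0,0,0,0],[0,0,0,0]]' >/dev/null; python3 d.py .586 .191 .2 -.135
python3 - <<'E'
from workcell import imaging; import cv2,pickle
c=imaging.camera("wrist"); cv2.imwrite("pics/w1.png",cv2.resize(c.pop("color")[...,::-1],(768,576),interpolation=cv2.INTER_CUBIC)); c["fish"]=1; pickle.dump(c,open("w1.pkl","wb")); print(c)
E
```

```text
t 1.87 pos [0.5784 0.1758 0.2033] yaw -0.1237 tilt 0.03 F [ 0.56 -0.46  0.51] grip 0.997 0.0
frac [ 0.0142 -0.0401  0.0081] yaw 0.0107
t 2.12 pos [0.5778 0.1738 0.2031] yaw -0.1227 tilt 0.07 F [ 0.31 -0.22  0.09] grip 0.998 0.0
frac [ 0.0152 -0.0453  0.0078] yaw 0.0117
{'fx': 297.3186396354542, 'fy': 297.3186396354542, 'cx': 258.4315847410165, 'cy': 198.85970894909968, 'rvec': array([-1.9429673 ,  2.20027991,  0.31480733]), 'tvec': array([0.24370766, 0.50592235, 0.4912545 ]), 'fish': 1}
```

View pics/w1.png

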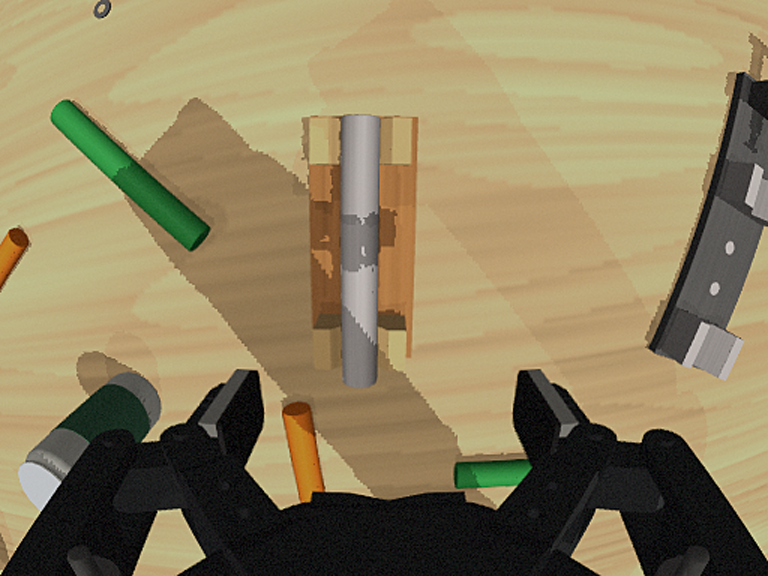

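The wrist view shows the bar vertical at (361,116)–(360,383) with its sides at x≈342 and 379. The fixture is at the right edge. I'll refine using all the views.

```bash
cat >> m1.py <<'E'
W=pickle.load(open("w1.pkl","rb"));w=lambda *a:np.array(a)/1.5-.17
print("---")
A=tri([(T,t(136,182)),(S,s(633,266)),(W,w(361,118))]);B=tri([(T,t(101,460)),(S,s(716,122)),(W,w(360,381))])
print(A,B,np.linalg.norm(A[0]-B[0]),(A[0]+B[0])/2); d=A[0]-B[0];print("yaw",np.arctan2(d[1],d[0]))
# bar fit with known height using only wrist: side midlines at axis height
f=fit([(W,[(.09,0,.050),(-.09,0,.050)],w((361,116),(360,384)))],[.6,.19,-.13]);print("wrist bar",f)
f=fit([(T,[(.09,0,.050),(-.09,0,.050)],t((136,182),(101,460)))],[.6,.19,-.13]);print("top bar",f)
f=fit([(W,[(-.05,-.032,.046),(-.09,-.032,.046)],w((744,344),(726,380)))],[.54,-.12,-.42]);print("wrist fix",f)
E
python3 m1.py | sed -n '/---/,$p'
```

```text
---
(array([0.68462276, 0.1772322 , 0.04839103]), np.float64(0.6416105163748114)) (array([0.50730862, 0.20241627, 0.04420738]), np.float64(1.1615220530038357)) 0.17914252080962087 [0.59596569 0.18982424 0.04629921]
yaw -0.14108718220389474
wrist bar (array([ 0.59699188,  0.18948279, -0.14092751]), np.float64(0.3312936210292107), array([ 0. , -0.4, -0. ,  0.5]))
top bar (array([ 0.59321085,  0.19143341, -0.13226879]), np.float64(0.23370917804582314), array([-0. ,  0.3,  0. , -0.3]))
wrist fix (array([ 0.54624857, -0.12631006, -0.43552183]), np.float64(0.9432199791974811), array([ 0.4, -1.2, -0.3,  1.4]))
```

```bash
python3 d.py .588 .191 .1 -.139;  python3 -m crank '[[0.019,-0.045,0.06,0.015],[0.019,-0.045,0.16,0.015],[0.019,-0.045,0.255,0.015],[0.019,-0.045,0.255,0.015],[0.019,-0.045,0.255,0.015]]' >/dev/null; python3 d.py .588 .191 .0425 -.139
```

```text
t 2.27 pos [0.5781 0.1724 0.2038] yaw -0.1253 tilt 0.07 F [-0.36 -0.19 -0.27] grip 1.0 0.0
frac [ 0.0186 -0.0497  0.2596] yaw 0.0131
t 2.68 pos [0.5869 0.1894 0.101 ] yaw -0.1401 tilt 0.2 F [ 0.82 -0.07  1.4 ] grip 0.998 0.0
frac [ 0.0027 -0.0045  0.1462] yaw -0.001
```

```bash
python3 -m crank '[[0.003,-0.004,0.05,0],[0.003,-0.004,0.1,0],[0.003,-0.004,0.146,0],[0.003,-0.004,0.146,0],[0.003,-0.004,0.146,0]]' >/dev/null; python3 d.py .588 .191 .0425 -.139; python3 -m crank '[[0,0,0,0],[0,0,0,0],[0,0,0,0],[0,0,0,0],[0,0,0,0]]' -1 60; python3 -m crank '[[0,0,0,0],[0,0,0,0],[0,0,0,0],[0,0,0,0],[0,0,0,0]]'; python3 d.py .588 .191 .0425 -.139
```

```text
t 3.1 pos [0.5901 0.1923 0.0455] yaw -0.1395 tilt 0.1 F [-1.01  0.73  0.55] grip 0.998 0.0
frac [-0.0048  0.0038  0.0075] yaw -0.0005
clock: 3.52
position: [0.5893, 0.1922, 0.0438]
ee_rot: [0.998, -0.069, 0.0, 0.0]
ft_force: [-4.6, -22.7, 12.9]
grip_width: 0.298
grasp_force: 14.5
clock: 3.93
position: [0.5893, 0.1914, 0.0439]
ee_rot: [0.998, -0.07, 0.0, 0.001]
ft_force: [-2.7, -2.9, 7.3]
grip_width: 0.273
grasp_force: 58.4
t 3.93 pos [0.5893 0.1914 0.0439] yaw -0.1394 tilt 0.1 F [-2.72 -2.94  7.27] grip 0.273 58.4
frac [-0.003   0.0015  0.0035] yaw -0.0004
```

```bash
python3 -m crank '[[0,0,-0.01,0],[0,0,-0.04,0],[0,0,-0.1,0],[0,0,-0.2,0],[0,0,-0.25,0]]' >/dev/null; python3 -m crank '[[0,0,-0.03,0],[0,0,-0.03,0],[0,0,-0.03,0]]' >/dev/null; python3 d.py .55 -.1 .15 -.424
python3 - <<'E'
from workcell import imaging; import cv2,pickle
c=imaging.camera("wrist"); cv2.imwrite("pics/w2.png",cv2.resize(c.pop("color")[...,::-1],(768,576),interpolation=cv2.INTER_CUBIC)); c["fish"]=1; pickle.dump(c,open("w2.pkl","wb"))
E
```

```text
t 4.6 pos [0.5886 0.1923 0.1545] yaw -0.1386 tilt 0.06 F [ 0.48  0.1  -7.36] grip 0.27 59.9
frac [0.0053 0.737  0.0118] yaw 0.2726
```

View pics/w2.png

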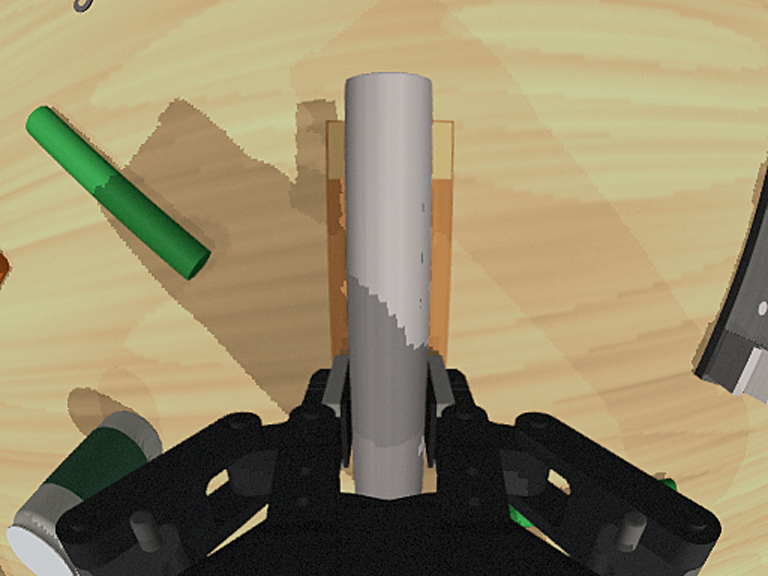

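Bar is held (7.4 N), front end at (389,72). I'll check the end's offset from the TCP and any pitch, then move on to a hover beside the fixture.

```bash
python3 - <<'E'
from h import *
c=pickle.load(open("w2.pkl","rb")); uv=np.array([389,72])/1.5-.17
p=np.array([.5886,.1923,.1545]); y=-.1386
def q(v): # v: offset along x, and z of axis at end (from width)
    ex=np.array([np.cos(y),np.sin(y),0]); n=np.array([-np.sin(y),np.cos(y),0])
    e=p+v[0]*ex; e[2]=p[2]+v[1]
    return np.r_[proj(c,e+[0,0,.0125])[0][1]-uv[1], proj(c,e+.0125*n)[0][0]-(345/1.5-.17)+0, proj(c,e-.0125*n)[0][0]-(433/1.5-.17)]
r=least_squares(q,[.097,0]);print(r.x,r.fun); print(q([.097,0]))
E
python3 -m crank '[[0.005,0.74,0.01,0.27],[0.005,0.74,0.01,0.27],[0.005,0.74,0.01,0.27],[0.005,0.74,0.01,0.27],[0.005,0.74,0.01,0.27]]'>/dev/null;python3 d.py .53 -.06 .15 -.424
```

```text
[ 0.09820174 -0.00313995] [ 0.00133294 -0.69182966 -0.6703781 ]
[ 1.22850165 -1.41285102  0.07614133]
t 5.07 pos [ 0.5598 -0.016   0.1502] yaw -0.4215 tilt 0.2 F [ 1.53  0.17 -5.99] grip 0.274 60.4
frac [-0.023   0.1308  0.0008] yaw 0.0024
```

```bash
python3 -m crank '[[-0.04,0.04,-0.06,0],[-0.08,0.08,-0.12,0],[-0.08,0.08,-0.12,0],[-0.08,0.08,-0.12,0],[-0.08,0.08,-0.12,0]]'>/dev/null;python3 d.py .53 -.06 .15 -.424
python3 - <<'E'
from workcell import imaging; import cv2,pickle
c=imaging.camera("wrist"); cv2.imwrite("pics/w3.png",cv2.resize(c.pop("color")[...,::-1],(768,576),interpolation=cv2.INTER_CUBIC)); c["fish"]=1; pickle.dump(c,open("w3.pkl","wb"))
E
```

```text
t 5.48 pos [ 0.5188 -0.0299  0.1988] yaw -0.4211 tilt 0.13 F [ 0.05 -0.56 -6.47] grip 0.271 60.8
frac [0.0566 0.057  0.1219] yaw 0.0028
```

View pics/w3.png

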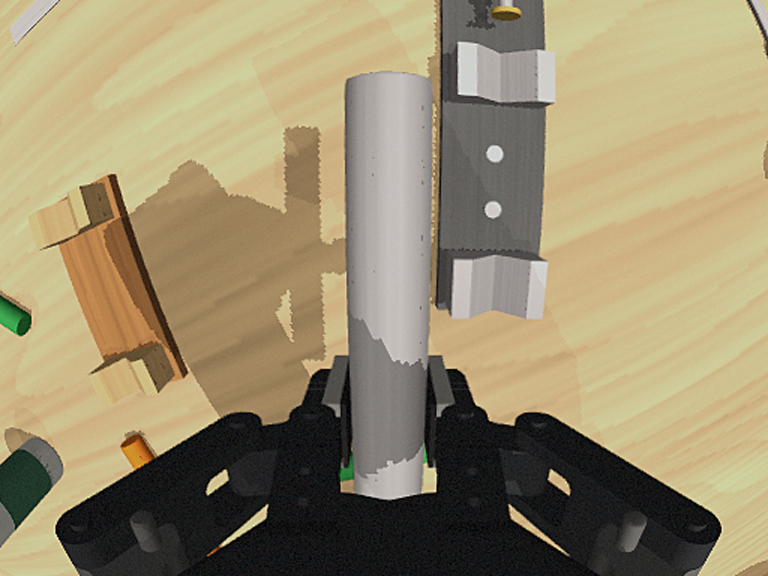

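The fixture is clear in this view: lower saddle tops at (451,261)–(543,318), upper at (458,42)–(554,105), and the brass tip face at about (507,15). I'll fit its pose.

```bash
cat >> m1.py <<'E'
print("+++")
W3=pickle.load(open("w3.pkl","rb"))
uv3=w((451,261),(546,260),(543,318),(453,319),(458,42),(553,52),(554,105),(461,97))
f=fit([(W3,L,uv3)],[.54,-.12,-.42]);print("w3",f)
f2=fit([(W3,L,uv3),(T,L,uv)],[.54,-.12,-.42]);print("w3+top",f2)
# free-height check
r=least_squares(lambda p:(proj(W3,pose(p[:3],np.array(L)+[0,0,p[3]]))-uv3).ravel(),[.54,-.12,-.42,0]);print("with dz",r.x)
# bar in hand fit: yaw of sides, centre line
r=least_squares(lambda x:proj(W3,pose(f[0],[(x[0],0,.0337)]))[0][1]-w(507,19)[1],[.1]);print("tip face x ~",r.x)
E
python3 m1.py | sed -n '/+++/,$p'
```

```text
+++
w3 (array([ 0.54794254, -0.12477005, -0.42520053]), np.float64(1.0970834848048634), array([ 2.2, -0.5,  1.4,  1.3, -0.3,  0.6, -0.9,  0.2, -0.6,  0.4,  0.6,
        0.2,  0.4, -1.1, -2.4, -1.1]))
w3+top (array([ 0.54763875, -0.12461499, -0.42511345]), np.float64(0.9645364675610958), array([ 2.1, -0.1,  1.3,  1.6, -0.4,  0.9, -0.9,  0.6, -0.6,  0.8,  0.6,
        0.5,  0.4, -0.8, -2.4, -0.8,  0.7, -0.6,  0.5, -0.2,  0.1, -1.6,
        0.3, -1.2,  0.7, -0.9,  0.6, -0.5, -0.4, -1.1, -0. , -1.1]))
with dz [ 0.54772599 -0.12511842 -0.4279492  -0.00178149]
tip face x ~ [0.11364872]
```

```bash
python3 d.py .534 -.1187 .10 -.425; python3 -m crank '[[0.06,0.09,0.06,0.003],[0.126,0.18,0.13,0.003],[0.126,0.18,0.24,0.003],[0.126,0.18,0.24,0.003],[0.126,0.18,0.24,0.003]]'>/dev/null;python3 d.py .534 -.1187 .06 -.425
```

```text
t 5.63 pos [ 0.519  -0.0294  0.1988] yaw -0.4202 tilt 0.15 F [-0.37  0.04 -6.55] grip 0.267 60.8
frac [0.1258 0.1884 0.2468] yaw 0.0046
t 6.05 pos [ 0.533  -0.1173  0.0991] yaw -0.4263 tilt 0.51 F [-0.4   0.04 -5.84] grip 0.274 60.5
frac [0.0046 0.002  0.0978] yaw -0.0012
```

```bash
python3 -m crank '[[0.004,0.002,0.02,0],[0.004,0.002,0.04,0],[0.004,0.002,0.06,0],[0.004,0.002,0.08,0],[0.004,0.002,0.096,0]]'>/dev/null;python3 -m crank '[[0,0,0,0],[0,0,0,0]]'>/dev/null;python3 d.py .534 -.1187 .0437 -.425
python3 - <<'E'
from workcell import imaging; import cv2,pickle
c=imaging.camera("wrist"); cv2.imwrite("pics/w4.png",cv2.resize(c.pop("color")[...,::-1],(768,576),interpolation=cv2.INTER_CUBIC)); c["fish"]=1; pickle.dump(c,open("w4.pkl","wb"))
E
```

```text
t 6.63 pos [ 0.5369 -0.1177  0.0659] yaw -0.4243 tilt 0.03 F [-0.17 -0.51 -5.57] grip 0.269 60.7
frac [-0.0055  0.0052  0.0555] yaw 0.0007
```

View pics/w4.png

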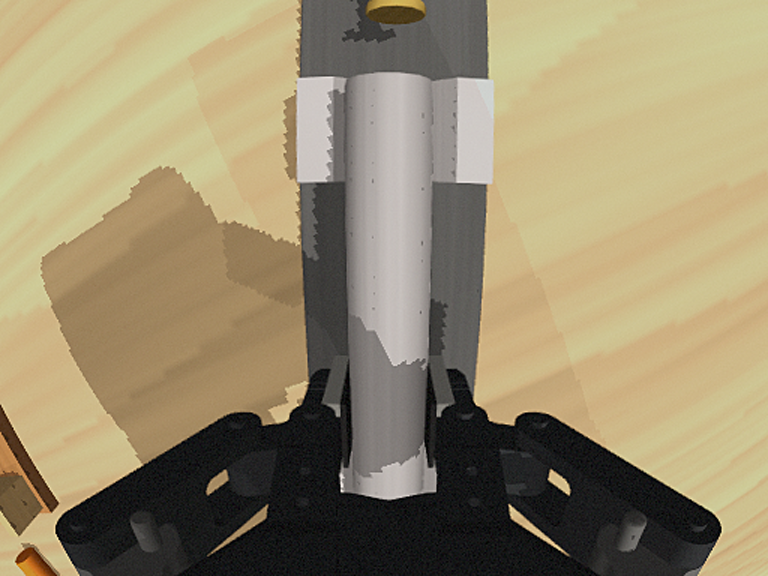

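Yaw is aligned. The saddle midline (396) is 7 px right of the bar (389), about 2.3 mm, so I'll shift +y while lowering.

```bash
python3 -m crank '[[-0.002,0.006,0.01,0],[-0.002,0.006,0.02,0],[-0.002,0.006,0.03,0],[-0.002,0.006,0.04,0],[-0.002,0.006,0.04,0]]'>/dev/null;python3 d.py .534 -.1187 .0437 -.425;python3 -m crank '[[0,0,0.002,0],[0,0,0.004,0],[0,0,0.004,0]]'|sed -n '2p;4p';python3 d.py .534 -.1187 .0437 -.425
```

```text
t 7.1 pos [ 0.5347 -0.1196  0.049 ] yaw -0.4245 tilt 0.08 F [ 0.08  0.38 -6.  ] grip 0.27 60.7
frac [-0.0025 -0.0014  0.0133] yaw 0.0005
position: [0.5354, -0.1197, 0.0484]
ft_force: [-0.2, -0.1, -5.9]
t 7.35 pos [ 0.5354 -0.1197  0.0484] yaw -0.4245 tilt 0.02 F [-0.16 -0.05 -5.86] grip 0.275 60.7
frac [-0.0041 -0.001   0.0118] yaw 0.0005
```

```bash
for k in 1 2 3; do python3 -m crank '[[0,0,0.001,0],[0,0,0.0025,0],[0,0,0.0025,0],[0,0,0.0025,0]]'|sed -n '2p;4p'; done
```

```text
position: [0.5353, -0.1197, 0.0475]
ft_force: [0.8, 0.2, -6.8]
position: [0.5353, -0.1198, 0.0464]
ft_force: [0.4, 0.2, -6.8]
position: [0.5353, -0.1197, 0.0454]
ft_force: [0.8, -0.2, -6.8]
```

```bash
for k in 1 2 3; do python3 -m crank '[[0,0,0.0006,0],[0,0,0.0012,0],[0,0,0.0012,0],[0,0,0.0012,0]]'|sed -n '2p;4p'; done
```

```text
position: [0.5353, -0.1197, 0.045]
ft_force: [0.4, -0.3, -6.9]
position: [0.5354, -0.1196, 0.0446]
ft_force: [0.6, 0.6, -5.1]
position: [0.5356, -0.1195, 0.0443]
ft_force: [0.7, 2.9, -2.7]
```

```bash
python3 -m crank '[[0,-0.001,0.0006,0],[0,-0.001,0.0006,0],[0,-0.001,0.0006,0]]'|sed -n '2p;4p';  python3 -m crank '[[0,-0.0005,0.0008,0],[0,-0.0005,0.0008,0],[0,-0.0005,0.0008,0]]'|sed -n '2p;4p'; python3 d.py .534 -.1187 .0437 -.425; python3 -c "
from workcell import readout; print(readout.get_obs()['torque'])"
```

```text
position: [0.5358, -0.1193, 0.044]
ft_force: [1.0, 2.4, -0.1]
position: [0.5358, -0.1192, 0.0439]
ft_force: [-0.3, 1.7, 6.2]
t 9.85 pos [ 0.5358 -0.1192  0.0439] yaw -0.4246 tilt 0.04 F [-0.31  1.73  6.24] grip 0.268 61.9
frac [-0.0048  0.0007  0.0005] yaw 0.0004
[ 0.42534092  0.24391923 -0.21327527]
```

Seated. I'll open briefly so the bar settles on its own, then regrip.

```bash
python3 -m crank '[[0,0,0,0],[0,0,0,0],[0,0,0,0],[0,0,0,0],[0,0,0,0]]' 0 | sed -n '2p;4,6p'; python3 -m crank '[[0,0,0,0],[0,0,0,0],[0,0,0,0],[0,0,0,0],[0,0,0,0]]' -1 40| sed -n '2p;4,6p'; python3 -m crank '[[0,0,0,0],[0,0,0,0],[0,0,0,0],[0,0,0,0],[0,0,0,0]]'| sed -n '2p;4,6p'; python3 -c "
from workcell import readout; print(readout.get_obs()['torque'])"
```

```text
position: [0.5355, -0.1193, 0.0433]
ft_force: [-1.3, -0.3, -0.1]
grip_width: 0.492
grasp_force: 0.0
position: [0.5356, -0.1191, 0.0436]
ft_force: [-0.4, 0.7, 2.1]
grip_width: 0.276
grasp_force: 39.1
position: [0.5356, -0.1191, 0.0435]
ft_force: [-0.7, 1.3, 3.5]
grip_width: 0.281
grasp_force: 39.2
[ 0.24074754  0.1188929  -0.15755442]
```

```bash
cat > g.py <<'E'
import sys; from workcell import readout; import numpy as np
o=readout.get_obs(); p=o["position"]-[.547,-.1245,0]; u=np.array([.9110,-.4124,0]); n=np.array([.4124,.911,0]); F=o["ft_force"]
f=F@u; print("t %.2f x %.2f y %.2f z %.2f mm  along %.2f side %.2f up %.2f"%(o["clock"],p@u*1e3,p@n*1e3,p[2]*1e3,f,F@n,F[2]))
sys.exit(f < -float(sys.argv[1]))
E
python3 g.py 5; python3 -m crank '[[0.002,0,-0.0005,0],[0.005,0,-0.0005,0],[0.005,0,-0.0005,0]]'>/dev/null; python3 g.py 5 && python3 -m crank '[[0.002,0,0,0],[0.005,0,0,0],[0.005,0,0,0]]'>/dev/null; python3 g.py 5
```

```text
t 11.10 x -12.59 y 0.21 z 43.54 mm  along -1.17 side 0.88 up 3.49
t 11.35 x -10.66 y 0.22 z 43.55 mm  along -2.51 side 0.85 up 3.05
t 11.35 x -10.66 y 0.22 z 43.55 mm  along -2.51 side 0.85 up 3.05False
False
False
```

```bash
sed -i 's/sys.exit(\(.*\))$/sys.exit(int(\1))/' g.py; S="python3 g.py 5"
$S && python3 -m crank '[[0.002,0,0,0],[0.005,0,0,0],[0.005,0,0,0]]'>/dev/null; $S && python3 -m crank '[[0.002,0,0,0],[0.005,0,0,0],[0.005,0,0,0]]'>/dev/null; $S && python3 -m crank '[[0.002,0,0,0],[0.005,0,0,0],[0.005,0,0,0]]'>/dev/null; $S && python3 -m crank '[[0.002,0,0,0],[0.005,0,0,0],[0.005,0,0,0]]'>/dev/null; $S
```

```text
t 11.35 x -10.66 y 0.22 z 43.55 mm  along -2.51 side 0.85 up 3.05
t 11.60 x -8.47 y 0.13 z 43.55 mm  along -2.22 side 1.10 up 2.73
t 11.85 x -6.39 y 0.18 z 43.59 mm  along -1.23 side 1.32 up 1.17
t 12.10 x -4.37 y 0.16 z 43.61 mm  along -0.47 side 1.85 up 0.18
t 12.35 x -2.40 y 0.14 z 43.61 mm  along -1.36 side 2.16 up -0.35
```

```bash
S="python3 g.py 4.5"
$S && python3 -m crank '[[0.002,-0.0003,0,0],[0.005,-0.0005,0,0],[0.005,-0.0005,0,0]]'>/dev/null; $S && python3 -m crank '[[0.002,0,0,0],[0.005,-0.0002,0,0],[0.005,-0.0002,0,0]]'>/dev/null; $S && python3 -m crank '[[0.002,0,0,0],[0.005,-0.0002,0,0],[0.005,-0.0002,0,0]]'>/dev/null; $S && python3 -m crank '[[0.002,0,0,0],[0.005,-0.0002,0,0],[0.005,-0.0002,0,0]]'>/dev/null; $S && python3 -m crank '[[0.002,0,0,0],[0.005,-0.0002,0,0],[0.005,-0.0002,0,0]]'>/dev/null; $S
```

```text
t 12.35 x -2.40 y 0.14 z 43.61 mm  along -1.36 side 2.16 up -0.35
t 12.60 x -0.39 y 0.17 z 43.63 mm  along -1.02 side 1.25 up 0.13
t 12.85 x 1.61 y 0.14 z 43.60 mm  along 0.24 side 1.03 up -1.02
t 13.10 x 3.63 y 0.15 z 43.62 mm  along -1.11 side -0.04 up -0.42
t 13.35 x 5.61 y 0.17 z 43.59 mm  along -0.99 side -2.18 up -0.30
t 13.60 x 7.63 y 0.21 z 43.60 mm  along -0.75 side -3.36 up -0.17
```

```bash
S="python3 g.py 4"
$S && python3 -m crank '[[0.002,0.0005,0,0],[0.004,0.0008,0,0],[0.004,0.0008,0,0]]'>/dev/null; $S && python3 -m crank '[[0.002,0,0,0],[0.004,0,0,0],[0.004,0,0,0]]'>/dev/null; $S && python3 -m crank '[[0.002,0,0,0],[0.004,0,0,0],[0.004,0,0,0]]'>/dev/null; $S && python3 -m crank '[[0.002,0,0,0],[0.004,0,0,0],[0.004,0,0,0]]'>/dev/null; $S && python3 -m crank '[[0.001,0,0,0],[0.003,0,0,0],[0.003,0,0,0]]'>/dev/null; $S && python3 -m crank '[[0.001,0,0,0],[0.003,0,0,0],[0.003,0,0,0]]'>/dev/null; $S
```

```text
t 13.60 x 7.63 y 0.21 z 43.60 mm  along -0.75 side -3.36 up -0.17
t 13.85 x 9.14 y 0.16 z 43.60 mm  along -0.45 side -2.73 up -0.33
t 14.10 x 10.74 y 0.17 z 43.62 mm  along -1.38 side -3.31 up 0.14
t 14.35 x 12.34 y 0.17 z 43.61 mm  along -0.32 side -2.78 up -1.18
t 14.60 x 13.95 y 0.21 z 43.61 mm  along -0.60 side -4.09 up -1.19
t 14.85 x 15.13 y 0.19 z 43.63 mm  along -0.13 side -4.58 up -1.35
t 15.10 x 15.82 y 0.15 z 43.60 mm  along -4.13 side -5.34 up -0.15
```

```bash
S="python3 g.py 9"
$S && python3 -m crank '[[0.001,0.001,0,0],[0.001,0.001,0,0],[0.001,0.001,0,0],[0.001,0.001,0,0]]'>/dev/null; $S && python3 -m crank '[[0.001,0,0,0],[0.001,0,0,0],[0.001,0,0,0]]'>/dev/null; $S && python3 -m crank '[[0.001,0,0,0],[0.001,0,0,0],[0.001,0,0,0]]'>/dev/null;  $S && python3 -m crank '[[0.001,0,0,0],[0.001,0,0,0],[0.001,0,0,0]]'>/dev/null; $S
```

```text
t 15.10 x 15.82 y 0.15 z 43.60 mm  along -4.13 side -5.34 up -0.15
t 15.43 x 15.89 y 0.15 z 43.57 mm  along -4.45 side -4.21 up 0.42
t 15.68 x 16.05 y 0.13 z 43.54 mm  along -5.79 side -3.61 up 2.87
t 15.93 x 16.25 y 0.17 z 43.57 mm  along -7.67 side -3.83 up 4.71
t 16.18 x 16.43 y 0.18 z 43.53 mm  along -8.74 side -4.71 up 5.81
```

```bash
S="python3 g.py 13.5"
$S && python3 -m crank '[[0.001,0.0008,-0.0006,0],[0.001,0.0008,-0.001,0],[0.001,0.0008,-0.001,0]]'>/dev/null; $S && python3 -m crank '[[0.001,0,0,0],[0.001,0,-0.0003,0],[0.001,0,-0.0003,0]]'>/dev/null; $S && python3 -m crank '[[0.001,0,0,0],[0.001,0,-0.0003,0],[0.001,0,-0.0003,0]]'>/dev/null;  $S && python3 -m crank '[[0.001,0,0,0],[0.001,0,-0.0003,0],[0.001,0,-0.0003,0]]'>/dev/null; $S
```

```text
t 16.18 x 16.43 y 0.18 z 43.53 mm  along -8.74 side -4.71 up 5.81
t 16.43 x 16.50 y 0.16 z 43.59 mm  along -8.76 side -3.09 up 2.77
t 16.68 x 16.64 y 0.14 z 43.58 mm  along -8.81 side -2.99 up 1.99
t 16.93 x 16.79 y 0.13 z 43.58 mm  along -9.79 side -3.13 up 1.94
t 17.18 x 16.93 y 0.13 z 43.56 mm  along -12.00 side -2.49 up 1.84
```

```bash
S="python3 g.py 14.3"
$S && python3 -m crank '[[0.001,0,-0.0003,0],[0.001,0,-0.0003,0],[0.001,0,-0.0003,0]]'>/dev/null; $S && python3 -m crank '[[0.001,0,-0.0003,0],[0.001,0,-0.0003,0],[0.001,0,-0.0003,0]]'>/dev/null; $S && python3 -m crank '[[0.0008,0,-0.0003,0],[0.0008,0,-0.0003,0],[0.0008,0,-0.0003,0]]'>/dev/null; $S && python3 -m crank '[[0.0008,0,-0.0003,0],[0.0008,0,-0.0003,0],[0.0008,0,-0.0003,0]]'>/dev/null; $S
```

```text
t 17.18 x 16.93 y 0.13 z 43.56 mm  along -12.00 side -2.49 up 1.84
t 17.43 x 17.07 y 0.14 z 43.57 mm  along -11.26 side -1.93 up 1.12
t 17.68 x 17.20 y 0.15 z 43.58 mm  along -12.93 side -2.12 up 3.34
t 17.93 x 17.28 y 0.14 z 43.58 mm  along -13.27 side -3.34 up 3.11
t 18.18 x 17.44 y 0.10 z 43.59 mm  along -13.53 side -3.81 up 1.68
```

```bash
S="python3 g.py 30"
python3 -m crank '[[0.001,0,0,0],[0.001,0,0,0],[0.001,0,0,0],[0.001,0,0,0],[0.001,0,0,0]]'>/dev/null;$S;python3 -m crank '[[0,0,0,0],[0,0,0,0],[0,0,0,0],[0,0,0,0],[0,0,0,0]]'>/dev/null;$S
```

```text
t 18.60 x 17.63 y 0.15 z 43.59 mm  along -14.34 side -3.32 up 3.08
t 19.02 x 17.61 y 0.11 z 43.58 mm  along -14.77 side -3.19 up 3.22
```

Stop held at about 14 N. I'll ease off part-way to keep the release soft, with the tip still clearly loaded.

```bash
S="python3 g.py 30"
python3 -m crank '[[-0.0008,0,0,0],[-0.0016,0,0,0],[-0.0016,0.0005,-0.0005,0]]'>/dev/null;$S;python3 -m crank '[[-0.0008,0,0,0],[-0.0016,0,0,0],[-0.0016,0.0005,0,0]]'>/dev/null;$S
```

```text
t 19.27 x 17.40 y 0.08 z 43.63 mm  along -11.07 side -0.92 up -3.35
t 19.52 x 17.06 y 0.08 z 43.68 mm  along -9.97 side -0.72 up -3.54
```

```bash
S="python3 g.py 30"
python3 -m crank '[[-0.001,0,0.0003,0],[-0.002,0,0.0006,0],[-0.002,0,0.0006,0]]'>/dev/null;$S;python3 -m crank '[[-0.001,0,0.0003,0],[-0.002,0,0.0003,0],[-0.002,0,0.0003,0]]'>/dev/null;$S
```

```text
t 19.77 x 16.76 y 0.10 z 43.66 mm  along -8.60 side -0.88 up -2.97
t 20.02 x 16.36 y 0.12 z 43.66 mm  along -6.06 side -0.70 up -3.27
```

```bash
S="python3 g.py 30"
python3 -m crank '[[0,0,0.0008,0],[0,0,0.0008,0]]'>/dev/null;$S;python3 -m crank '[[0,0,0,0],[0,0,0,0],[0,0,0,0],[0,0,0,0],[0,0,0,0]]' 0.1 20;$S; python3 -m crank '[[0,0,0,0],[0,0,0,0],[0,0,0,0],[0,0,0,0],[0,0,0,0]]' 0.6 | tail -3
```

```text
t 20.18 x 16.43 y 0.11 z 43.62 mm  along -8.54 side -1.30 up -1.06
clock: 20.6
position: [0.5639, -0.1327, 0.0447]
ee_rot: [0.978, -0.211, 0.0, 0.0]
ft_force: [0.8, -0.8, -0.1]
grip_width: 0.546
grasp_force: 0.0
t 20.60 x 18.73 y -0.49 z 44.73 mm  along 1.01 side -0.39 up -0.06
ft_force: [-0.1, 0.9, -0.1]
grip_width: 0.8
grasp_force: 0.0
```

Released. I'll rise straight up and look.

```bash
python3 -m crank '[[0,0,-0.03,0],[0,0,-0.1,0],[0,0,-0.2,0],[0,0,-0.3,0],[0,0,-0.38,0]]'>/dev/null; python3 -m crank '[[-0.1,0,0,0],[-0.2,0,0,0],[-0.2,0,0,0],[-0.2,0,0,0]]'|sed -n '2p;4p'
python3 - <<'E'
from workcell import imaging; import cv2,pickle
c=imaging.camera("wrist"); cv2.imwrite("pics/w5.png",cv2.resize(c.pop("color")[...,::-1],(768,576),interpolation=cv2.INTER_CUBIC)); c["fish"]=1; pickle.dump(c,open("w5.pkl","wb"))
E
```

```text
position: [0.489, -0.0992, 0.1974]
ft_force: [0.0, -0.1, 1.6]
```

View pics/w5.png

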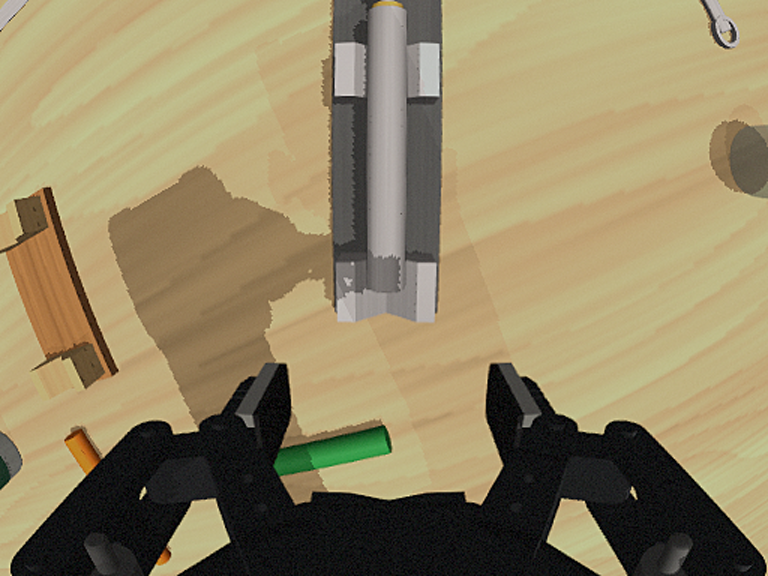

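The bar lies centred in the vee on both saddles, (386,5)–(386,290), with its end against the brass tip at (388,3). The gripper is clear. Handing in.

```bash
python3 -c "
from workcell import manip; print(manip.hand_in())"
```

```text
the job is handed in; nothing more can be done
None
```

The job is handed in (no verdict was shown): the bar lies released in the vee with its end against the brass tip, after I pressed the stop to about 14 N by wrist force, friction included, then eased off to about 6–8 N before letting go.

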